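# Tuck the food container into the corner of the pastry board

### The arm

A 7-joint arm with a two-finger parallel gripper is mounted at the origin on the work surface. World frame = base frame: x ahead of the robot, y to its left, z up, the work surface at z = 0. Lengths are in m, angles in rad, forces in N, time in s.
With the tool pointing down it reaches from about 0.4 to 0.875 m from the base axis. Payload 19.3 kg.
Tool frame: the origin (TCP) lies at the very end of the fingers, on their centre line; the grasp point (between the pads) lies 19 mm behind it; z points along the fingers, y is the line along which they close (so a half turn about z gives the same grasp; the last joint's range is limited). The gripper opens to 85 mm and grips with 20 to 120 N. Pads are 22 mm wide; open, the fingers measure 114 mm over their backs; the gripper's body (76 mm by 85 mm) begins 54 mm behind the grasp point. The pads swing forward as they close: fully open they stand 13 mm farther back than shut.
Start: joints at [-1.384, 0.521, -0.036, 1.599, 0.021, 1.021, -0.113], TCP at [0.159, 0.604, 0.207] pointing down, gripper open.
Joint ranges: [-2.91, 2.91], [-0.3, 2.13], [-1.5, 1.42], [0.17, 2.43], [-1.26, 4.41], [0.16, 1.93], [-2.52, 2.52]. Speed limits (rad/s): [1.89, 1.89, 2.39, 2.39, 3.01, 3.01, 3.01].

### API

Orientations are given as [roll, pitch, yaw] about the fixed x, y, z axes, in that order (R = Rz(yaw) Ry(pitch) Rx(roll)).
In Python, from workcell import bot gives the robot as it stands.
- The arm moves only by the tool carry_out, never from a script. Its argument "rows" is a list that holds one entry, the list of rows, each a list of 4 numbers: the shift along the tool's x, y, z in m, then the turn about the tool's z in degrees. In form: [[[x, y, z, twist], ...]]. A call has 1 to 12 rows; each row is the pose to reach, as a shift and turn from the pose commanded when the call began, along the tool's axes at that moment; what a row does not reach only later rows make up. A row lasts 1/12 s, in which the tool goes at most 41.7 mm and 7.16 degrees, less where a joint would pass 70% of its speed; a pose out of reach is approached as far as the arm can. A call with a gripper value outside its range is refused whole. "grip" is the finger opening in m, from 0 to 0.0854, set as the call begins (left out, the last holds). The fingers move at their own pace and stop on an object; "grip_force" is the grip in N (left out, the last holds). Time passes only in rows, so rows that repeat a pose let the fingers close. It gives the time, the measured TCP pose, the force, the opening and the grip force at its end, in the units of the state.
- bot.observe(): the state, without advancing time (a new reading comes with each control period).
- bot.grab_frame(name): name is "scene" or "top"; returns a dict with "pixels" (400x640x3 uint8, red, green, blue), "K" (3x3 intrinsics, pixels), "k1" (the pictures are not rectified: a ray, as slopes to the right and down, at radius r is drawn at 1 + k1 r^2 times it, then the intrinsics apply), "pose" (4x4, takes a point from camera to world coordinates). Camera axes: x right, y down, z forward; pixel columns grow to the right and rows downward; lengths in m; the calibration is good to about 2 mm. A picture is of the moment at which its call begins. There is no depth.
- bot.job_done(): hands the job in; it is judged then, once.
Trained networks look in a picture, given as the dict that the camera call returned (one of the last four; its "shot" number tells which), for a name from the list of things; names that differ only in an ending like _2 or _b are one class to them, and where a whole thing is asked for, a point or a joint stands for the part that bears it (a point fixed in the world has none). Each returns a list of dicts, best first, with "conf" (0 to 1); they miss things now and then, are a little off and sometimes report something else, mostly with a low value. They report only what shows in the picture. A call takes as long as a camera call.
- bot.look_for(picture, label): "position" ([column, row] in pixels, amid what is visible of it).
- bot.regions_of(picture, label): "region" (400x640 bool, what is visible of it) and "position" ([column, row] in pixels, amid what is visible of it).
- bot.spot_point(picture, label): "position" ([column, row] in pixels: a listed point, or the origin of a listed thing).
The state is a dict: "clock": time; "qpos": joint angles; "qd": joint speeds; "joint_efforts": joint torques, N m; "position": TCP position; "tool_rot": TCP orientation; "force": force on the tool from outside, world axes, zero at the start; "moment": the same for the moment, N m; "grip_width": finger opening in m; "finger_force": force on a finger pad.
Only numpy, scipy, OpenCV 4.12 (cv2) and the standard library are available. Lean on these libraries where they do the work, as an engineer would, in place of code of your own. Each camera call takes 0.05 s, during which the arm holds its last target. There are 200 camera calls.

### The job

Clear the middle of the pastry board: push the rectangular food container over the board, without lifting or tipping it, until one long side lies flat against the board's back rim and one end is snug against the wooden cutlery caddy. Slide it gently with the fingertips or the outside of the fingers, do not fling it, and leave the jar, the cutter ring and the gourd cup where they stand. The caddy may stand at either end of the rim; the round tin at the other end is not the one.

Things in the scene. Friction and masses are not known exactly. Their poses are not given: they have to be found in the camera images.
- board: Fixed wooden pastry board, 360 mm (its x) by 620 mm (its y), 18 mm thick; origin at the centre of its underside, on the table. Along its far (+x) edge runs the back rim, a straight strip parallel to y: inner face at board x = +162 mm, top 48 mm above the table (30 above the board's top). Caddy, tin, container, jar and cutter stand on the board. Place and yaw vary.
- caddy: Fixed square-cornered dark wooden cutlery caddy, 90 mm (x) by 70 mm (y) by 65 mm tall (cutlery rises to 70 mm), origin at the centre of its underside, axes parallel to the board's. It stands on the board against the back rim, at the left or the right end; its flat side towards the board's middle (35 mm from its origin) is the end stop.
- tin: Fixed round steel tin, 90 mm diameter, 60 mm tall, origin at the centre of its underside; stands at the rim's other end. Not the stop.
- container_center (a point): Centre of the loose white lidded container, a closed box 90 mm (its x) by 130 mm (its y) by 56 mm tall (lid panel to 59), 0.4 to 0.8 kg; 28 mm above the board's top. Starts near the board's middle, long side to the rim, up to 0.3 rad crooked. Fully home it is 45 mm from the rim's inner face and 100 mm along the rim from the caddy's origin. Slides at 2 to 8 N.
- jar: Loose upright jar, 60 mm diameter, 90 mm tall, origin at the centre of its underside; on the robot-side part of the board, left or right. Leave alone.
- cutter: Loose steel cutter ring, 72 mm diameter, 40 mm tall, origin at the centre of its underside; on the robot-side part of the board, at the end without the jar. Leave alone.
- gourd: Loose dark gourd cup, 80 mm diameter, 90 mm tall, origin at the centre of its underside; on the table left of the board. Leave alone.

How it is judged:
At the end, for the whole second after the job is handed in: The container stands flat on the board, its long side within 6 mm of touching the back rim and within 0.05 rad of parallel to it, its end within 6 mm of touching the caddy, at rest (x of container_center in the frame of board between 0.111 and 0.121 m and y of container_center in the frame of caddy between -0.106 and 0.106 m and angle between the y axis of container_center and the y axis of board, either way round below 0.05 rad and z of container_center in the frame of board between 0.04 and 0.05 m and angle between container_center's own z axis and vertical below 0.05 rad and linear speed of container below 0.02 m/s).
It fails at once if the container is lifted off the board (more than 6 mm) or carried (z of container_center in the frame of board above 0.052 m).
It fails at once if the container is tipped (more than 0.15 rad) (angle between container_center's own z axis and vertical above 0.15 rad).
It fails at once if the container is flung (faster than 0.4 m/s) (linear speed of container above 0.4 m/s).
It fails at once if the jar, the cutter ring or the gourd cup is moved more than 15 mm (distance of any of jar, cutter, gourd from where it was at the start of the episode above 0.015 m).
It also fails if it takes over 48 s, if anything falls off the work surface, if the arm or the gripper's body presses on something with over 40 N, if the wrist force passes 120 N, or if a joint passes its speed limit or range.

## Working session

There is one attempt and no reset: what is moved stays moved. The work goes in short steps, Python scripts to look and compute and a tool call to move; the robot and the scene stay as the last step left them, time stands still between calls to the robot, and variables do not carry over. Pictures are saved under pics/ and viewed, at most 10 in all, crops included, and the job is handed in when it is done.

Besides the shell and the picture viewer there is one more tool, called after ">>>" as a command line: name --argument value ..., lists and objects as JSON in quotes. carry_out: Moves the arm, as the interface text tells. Its arguments: {"type":"object","properties":{"rows":{"type":"array","items":{"type":"array","items":{"type":"array","items":{"type":"number"}}}},"grip":{"type":"number"},"grip_force":{"type":"number"}},"required":["rows"]}

```bash
ls; mkdir -p pics; cat > h.py <<'E'
import numpy as np, cv2
from workcell import bot
def ray(f,px):
    K=f["K"]; d=np.array([(px[0]-K[0][2])/K[0][0],(px[1]-K[1][2])/K[1][1]]); u=d.copy()
    for _ in range(30): u=d/(1+f["k1"]*(u@u))
    T=np.array(f["pose"]); return T[:3,3],T[:3,:3]@np.array([u[0],u[1],1])
def at(f,px,z):
    o,d=ray(f,px); return o+d*(z-o[2])/d[2]
E
python3 - <<'E'
from h import *
fs={n:bot.grab_frame(n) for n in("top","scene")}
for n,f in fs.items():
    cv2.imwrite(f"pics/{n}0.png",f["pixels"][:,:,::-1]); print(n,np.round(f["pose"],3).tolist())
    for l,z in dict(board=0,caddy=.018,tin=.018,container_center=.046,jar=.018,cutter=.018,gourd=0).items():
        for r in bot.spot_point(f,l)[:2]: print(l,np.round(r["position"],1),round(r["conf"],2),np.round(at(f,r["position"],z),3))
s=bot.observe();print(s["clock"],s["position"],s["tool_rot"])
E
```

```text
pics
top [[-0.015, -0.999, 0.029, 0.5], [-1.0, 0.015, 0.001, 0.085], [-0.001, -0.029, -1.0, 1.213], [0.0, 0.0, 0.0, 1.0]]
caddy [448.1 164.6] 0.68 [ 0.619 -0.273  0.018]
tin [279.4 149.7] 0.81 [0.668 0.206 0.018]
container_center [353.3 197.6] 0.72 [0.529 0.001 0.046]
jar [442.9 238.2] 0.76 [ 0.411 -0.253  0.018]
cutter [273.5 231.7] 0.46 [0.437 0.225 0.018]
gourd [204.5 228. ] 0.8 [0.449 0.426 0.   ]
scene [[-0.418, 0.59, -0.691, 1.542], [0.908, 0.256, -0.33, 0.565], [-0.018, -0.766, -0.643, 1.001], [0.0, 0.0, 0.0, 1.0]]
board [286.4 204.9] 0.97 [ 0.533 -0.017  0.   ]
caddy [195.6 196.3] 0.71 [ 0.624 -0.274  0.018]
caddy [240.9 159.1] 0.7 [ 0.407 -0.248  0.018]
tin [335.4 248.3] 0.96 [0.655 0.193 0.018]
container_center [294.1 197. ] 0.68 [0.539 0.014 0.046]
jar [241.  160.9] 0.61 [ 0.415 -0.242  0.018]
gourd [440.5 230.6] 0.88 [0.459 0.427 0.   ]
0.8 [0.15878447 0.60447528 0.20710864] [-3.14157454e+00 -8.65226353e-06  2.88469743e+00]
```

View pics/top0.png

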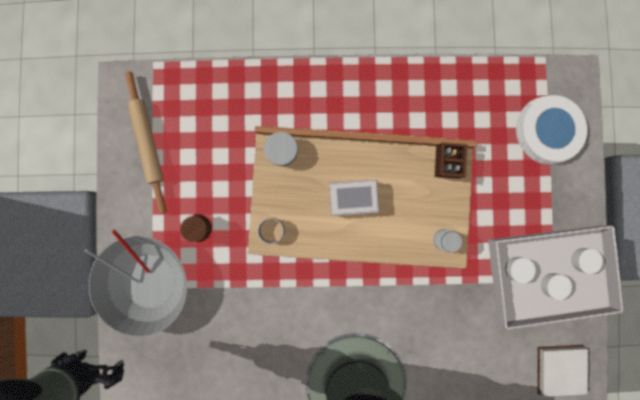

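View pics/scene0.png

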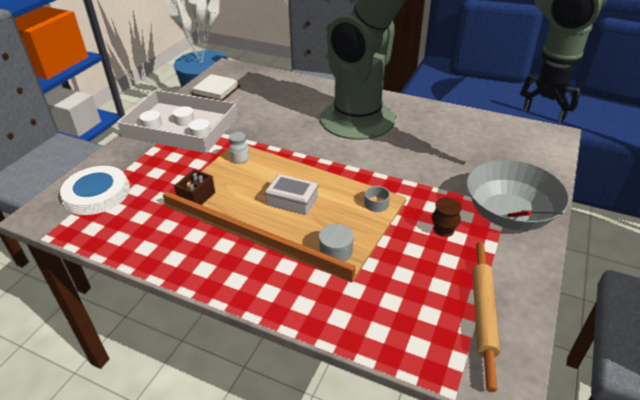

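Top view: the caddy is at right (452,160), so the stop is at the −y end. The tin is at (281,148), the container at (354,197), the jar at (449,241), the cutter at (272,231) and the gourd at (196,228). The scene view agrees. Next I measure the board yaw and the container.

```bash
cat >> h.py <<'E'
def mask(f,l):
    return bot.regions_of(f,l)[0]["region"]
def poly(f,m,z):
    c=max(cv2.findContours(m.astype(np.uint8),0,1)[0],key=cv2.contourArea)[:,0]
    return np.array([at(f,p,z)[:2] for p in c])
E
python3 - <<'E'
from h import *
f=bot.grab_frame("top")
m=mask(f,"board")
P=np.array([at(f,(c,np.nonzero(m[:,c])[0].max()+.5),.018)[:2] for c in range(262,460,3)])
k=np.polyfit(P[:,1],P[:,0],1); print("front x=a*y+b",k,np.abs(np.polyval(k,P[:,1])-P[:,0]).max())
P=np.array([at(f,(c,np.nonzero(m[:,c])[0].min()-.5),.048)[:2] for c in range(310,430,3)])
k=np.polyfit(P[:,1],P[:,0],1); print("rim back",k,np.abs(np.polyval(k,P[:,1])-P[:,0]).max())
for s in (np.min,np.max):
    r=[(s(np.nonzero(m[v])[0])+(.5 if s is np.max else -.5),v) for v in range(190,222,3)]
    print("side",np.mean([at(f,p,.018)[:2] for p in r],0))
for l,z in(("container_center",.074),("caddy",.083)):
    print(l,cv2.minAreaRect(poly(f,mask(f,l),z).astype(np.float32)*1000))
c=cv2.resize(f["pixels"][115:275,235:485],None,fx=3.2,fy=3.2,interpolation=cv2.INTER_CUBIC)
cv2.imwrite("pics/crop1.png",c[:,:,::-1])
E
```

```text
front x=a*y+b [0.07737855 0.35112233] 0.0029500085995087244
rim back [0.07946592 0.71137774] 0.003423111611877916
side [0.51279818 0.28798426]
side [ 0.5036145  -0.33205759]
container_center ((528.1353759765625, 2.0844039916992188), (89.2310562133789, 132.1102752685547), 3.2200586795806885)
caddy ((624.7637329101562, -260.3828125), (88.2436752319336, 96.63179016113281), 85.47693634033203)
```

View pics/crop1.png

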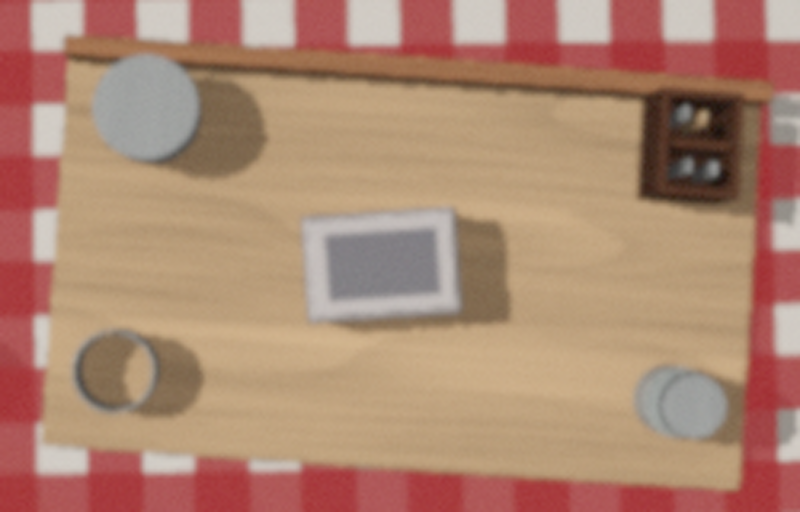

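>>> carry_out --rows '[[[-0.04,-0.025,0,-3],[-0.08,-0.05,0,-6],[-0.12,-0.075,0,-10.2],[-0.16,-0.1,0,-10.2],[-0.2,-0.125,0,-10.2],[-0.237,-0.149,0,-10.2],[-0.257,-0.185,0,-10.2],[-0.275,-0.22,0,-10.2],[-0.293,-0.255,0,-10.2],[-0.311,-0.29,0,-10.2],[-0.329,-0.325,0,-10.2],[-0.347,-0.36,0,-10.2]]]'

```text
clock: 2.0
position: [0.3997, 0.1811, 0.2073]
tool_rot: [3.141, 0.0, 3.063]
force: [1.5, 0.5, 0.4]
grip_width: 0.0854
finger_force: 0.0
```

>>> carry_out --rows '[[[-0.01,-0.035,0,0],[-0.02,-0.075,0,0],[-0.03,-0.115,0.0,0],[-0.04,-0.145,0.02,0],[-0.04,-0.155,0.05,0],[-0.04,-0.155,0.085,0],[-0.04,-0.155,0.12,0],[-0.04,-0.155,0.15,0],[-0.04,-0.155,0.165,0],[-0.04,-0.155,0.172,0],[-0.04,-0.155,0.172,0],[-0.04,-0.155,0.172,0]]]'

```text
clock: 3.0
position: [0.4276, 0.0254, 0.0357]
tool_rot: [3.142, 0.0, 3.063]
force: [-0.2, 0.3, 0.7]
grip_width: 0.0852
finger_force: 0.0
```

>>> carry_out --rows '[[[-0.004,-0.015,0,0],[-0.012,-0.015,0,0],[-0.022,-0.015,0,0],[-0.032,-0.015,0,0],[-0.042,-0.015,0,0],[-0.053,-0.015,0,0],[-0.064,-0.015,0,0],[-0.075,-0.015,0,0],[-0.086,-0.015,0,0],[-0.097,-0.015,0,0],[-0.106,-0.015,0,0],[-0.11,-0.015,0,0]]]'

```text
clock: 4.0
position: [0.5367, 0.0022, 0.0354]
tool_rot: [3.141, -0.001, 3.063]
force: [-7.5, 1.8, 8.4]
grip_width: 0.0857
finger_force: 5.8
```

```bash
cat >> h.py <<'E'
def bf(p):
    d=np.array(p[:2])-[.529,-.022]; a=-.0785
    return np.round([d[0]*np.cos(a)+d[1]*np.sin(a),-d[0]*np.sin(a)+d[1]*np.cos(a)],4)
def look(name):
    f=bot.grab_frame("top"); s=bot.observe()
    print("tcp",s["position"],bf(s["position"]),"F",np.round(s["force"],1),s["clock"])
    for r in bot.spot_point(f,"container_center")[:1]: print("spot",bf(at(f,r["position"],.046)),r["conf"])
    try: c,w,a=cv2.minAreaRect(poly(f,mask(f,"container_center"),.074).astype(np.float32)*1000); print("rect",bf(np.array(c)/1000),w,a)
    except IndexError: print("no mask")
    c=cv2.resize(f["pixels"][115:275,235:485],None,fx=3.2,fy=3.2,interpolation=cv2.INTER_CUBIC)
    cv2.imwrite(f"pics/{name}.png",c[:,:,::-1])
E
python3 -c 'from h import *;look("p1")'
```

```text
tcp [0.53703139 0.00217383 0.03536131] [0.0061 0.0247] F [-4.1 -0.3  6. ] 4.05
spot [0.0534 0.0167] 0.63
rect [0.0969 0.0275] (33.85163497924805, 118.54544830322266) 10.812006950378418
```

View pics/p1.png

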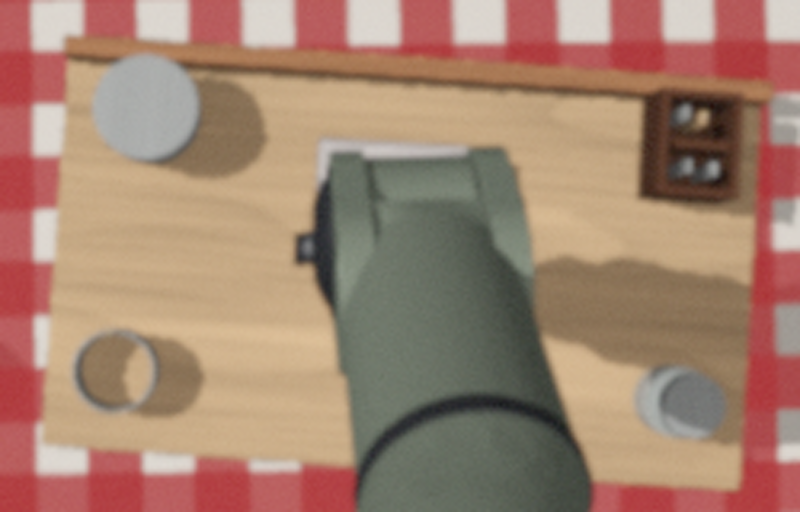

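The arm hides most of the container; only its far edge shows, at (320–470, 142–150), nearly parallel to the rim. I continue to the rim.

>>> carry_out --rows '[[[-0.006,0,0,0],[-0.014,0,0,0],[-0.022,0,0,0],[-0.03,0,0,0],[-0.037,0,0,0],[-0.042,0,0,0],[-0.046,0,0,0],[-0.049,0,0,0],[-0.051,0,0,0],[-0.052,0,0,0]]]'

```text
clock: 4.98
position: [0.5874, -0.002, 0.0352]
tool_rot: [3.142, -0.002, 3.063]
force: [-8.3, 0.9, 7.8]
grip_width: 0.0856
finger_force: 5.6
```

>>> carry_out --rows '[[[-0.001,0,0,0],[-0.002,0,0,0],[-0.003,0,0,0],[-0.004,0,0,0]]]'

```text
clock: 5.32
position: [0.5912, -0.0022, 0.0353]
tool_rot: [3.142, -0.002, 3.063]
force: [-7.3, 1.4, 7.1]
grip_width: 0.0854
finger_force: 5.4
```

>>> carry_out --rows '[[[-0.001,0,0,0],[-0.002,0,0,0],[-0.003,0,0,0],[-0.003,0,0,0]]]'

```text
clock: 5.65
position: [0.5943, -0.0025, 0.0353]
tool_rot: [3.142, -0.002, 3.063]
force: [-6.1, 0.9, 7.0]
grip_width: 0.0853
finger_force: 4.8
```

>>> carry_out --rows '[[[-0.001,0,0,0],[-0.002,0,0,0],[-0.003,0,0,0],[-0.003,0,0,0]]]'

```text
clock: 5.98
position: [0.5956, -0.0026, 0.0351]
tool_rot: [-3.142, -0.005, 3.063]
force: [-17.9, 2.1, 15.0]
grip_width: 0.0853
finger_force: 11.5
```

>>> carry_out --rows '[[[-0.001,0,0,0],[-0.002,0,0,0],[-0.003,0,0,0],[-0.003,0,0,0]]]'

```text
clock: 6.32
position: [0.596, -0.0024, 0.0348]
tool_rot: [3.142, -0.01, 3.063]
force: [-34.6, 4.6, 27.2]
grip_width: 0.0855
finger_force: 21.7
```

Rim contact is confirmed: the force has risen to 35 N. Now back off, lift, close the fingers and go round to the container's left end.

>>> carry_out --grip 0.0 --rows '[[[0.01,0,0,0],[0.025,0,0,0],[0.03,0,-0.02,0],[0.03,0,-0.055,0],[0.03,0.01,-0.085,0],[0.02,0.04,-0.1,0],[0.0,0.07,-0.1,0],[-0.02,0.095,-0.1,0],[-0.035,0.105,-0.09,0],[-0.035,0.105,-0.065,0],[-0.035,0.105,-0.06,0],[-0.035,0.105,-0.06,0]]]'

```text
clock: 7.32
position: [0.6426, 0.0983, 0.0935]
tool_rot: [-3.14, -0.003, 3.063]
force: [0.2, -0.2, -0.3]
grip_width: -0.0001
finger_force: 0.0
```

```bash
python3 -c 'from h import *;look("p2")'
```

```text
tcp [0.64326966 0.09810883 0.09498144] [0.1045 0.1287] F [-0.5 -0.4  1.6] 7.3667
spot [0.1118 0.0183] 0.7
rect [ 0.113  -0.0056] (86.64081573486328, 94.88033294677734) 89.21615600585938
```

View pics/p2.png

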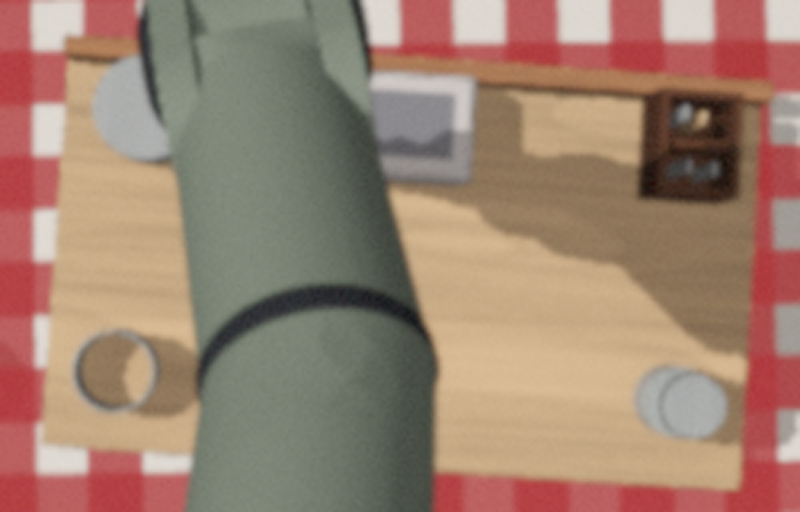

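Container is flush with the rim; its right end is at crop (475,130), with a gap of about 0.155 m to the caddy (640). Lower and push along the rim.

>>> carry_out --rows '[[[-0.006,0,0.02,0],[-0.012,0,0.045,0],[-0.012,0,0.056,0],[-0.012,-0.01,0.06,0],[-0.012,-0.022,0.06,0],[-0.012,-0.03,0.06,0],[-0.012,-0.038,0.06,0],[-0.012,-0.046,0.06,0],[-0.012,-0.056,0.06,0],[-0.012,-0.066,0.06,0],[-0.012,-0.076,0.06,0],[-0.012,-0.086,0.06,0]]]'

```text
clock: 8.47
position: [0.6495, 0.0126, 0.0364]
tool_rot: [3.14, 0.002, 3.064]
force: [-1.0, 9.1, 7.3]
grip_width: 0.0003
finger_force: 4.4
```

>>> carry_out --rows '[[[0,-0.01,0,0],[0,-0.02,0,0],[0,-0.03,0,0],[0,-0.04,0,0],[0,-0.05,0,0],[0,-0.06,0,0],[0,-0.068,0,0],[0,-0.075,0,0],[0,-0.08,0,0],[0,-0.084,0,0],[0,-0.087,0,0],[0,-0.09,0,0]]]'

```text
clock: 9.47
position: [0.6422, -0.0766, 0.0363]
tool_rot: [3.14, 0.001, 3.064]
force: [-3.0, 11.3, 9.6]
grip_width: -0.0001
finger_force: 5.6
```

```bash
python3 -c 'from h import *;look("p3")'
```

```text
tcp [ 0.64214975 -0.07748787  0.03631093] [ 0.1172 -0.0464] F [-0.1  6.   4.7] 9.5167
no mask
```

View pics/p3.png

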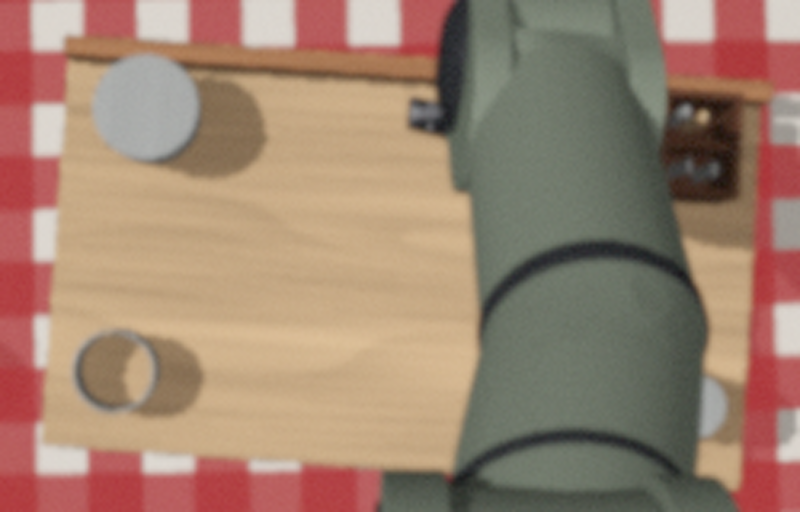

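The arm now covers the container; the caddy still shows at (700,150). I creep on until the force rises.

>>> carry_out --rows '[[[0,-0.004,0,0],[0,-0.007,0,0],[0,-0.009,0,0],[0,-0.011,0,0],[0,-0.012,0,0]]]'

```text
clock: 10.03
position: [0.6412, -0.0893, 0.0362]
tool_rot: [3.14, 0.001, 3.063]
force: [-0.7, 7.8, 5.6]
grip_width: -0.0003
finger_force: 4.1
```

>>> carry_out --rows '[[[0,-0.001,0,0],[0,-0.002,0,0],[0,-0.003,0,0],[0,-0.004,0,0]]]'

```text
clock: 10.37
position: [0.6411, -0.0904, 0.0362]
tool_rot: [3.137, 0.001, 3.065]
force: [-1.0, 22.8, 7.7]
grip_width: 0.0002
finger_force: 11.4
```

>>> carry_out --rows '[[[0,-0.001,0,0],[0,-0.002,0,0],[0,-0.003,0,0],[0,-0.003,0,0]]]'

```text
clock: 10.7
position: [0.6411, -0.0906, 0.0362]
tool_rot: [3.135, 0.001, 3.067]
force: [-1.4, 31.1, 9.2]
grip_width: -0.0002
finger_force: 15.6
```

Caddy contact is confirmed. I retreat to look.

>>> carry_out --rows '[[[0,0.01,0,0],[0,0.025,0,0],[0,0.03,-0.02,0],[0,0.04,-0.055,0],[0,0.06,-0.085,0],[0.02,0.09,-0.1,0],[0.04,0.12,-0.1,0],[0.06,0.15,-0.1,0],[0.07,0.165,-0.1,0],[0.07,0.17,-0.1,0],[0.07,0.17,-0.1,0],[0.07,0.17,-0.1,0]]]'

```text
clock: 11.7
position: [0.5844, 0.0776, 0.1355]
tool_rot: [-3.141, 0.001, 3.063]
force: [-0.3, -0.8, 0.5]
grip_width: 0.0002
finger_force: 0.0
```

```bash
python3 - <<'E'
from h import *
look("p4")
f=bot.grab_frame("top"); m=mask(f,"container_center")
P=poly(f,m,.074); c,w,a=cv2.minAreaRect(P.astype(np.float32)*1000); print(bf(np.array(c)/1000),w,a,"rim angle",np.degrees(-.0785))
r=bot.spot_point(f,"caddy");print([(bf(at(f,x["position"],.018)),x["conf"]) for x in r[:1]])
E
```

```text
tcp [0.58445249 0.07698624 0.13530769] [0.0475 0.103 ] F [ 0.6 -0.6 -0.4] 11.75
spot [ 0.1175 -0.1361] 0.86
rect [ 0.1141 -0.134 ] (134.3939666748047, 94.06021881103516) 85.43891906738281
[ 0.1141 -0.1347] (132.72193908691406, 93.9183120727539) 85.29668426513672 rim angle -4.497718691776963
[(array([ 0.1113, -0.2373]), 0.72)]
```

View pics/p4.png

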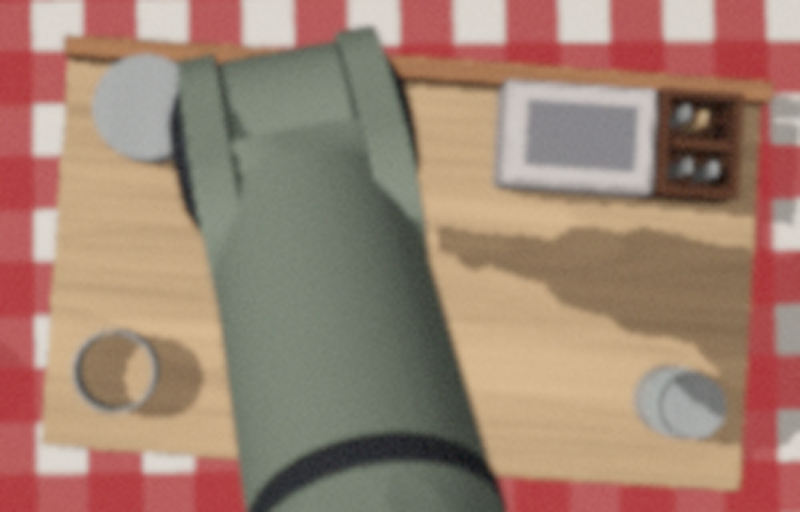

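The container at (578,135) lies along the rim and touches the caddy; the rim angle agrees to 0.2°. One light confirming press against the rim.

>>> carry_out --grip 0.085 --rows '[[[0.03,-0.02,0,0],[0.035,-0.055,0,0],[0.035,-0.09,0,0],[0.035,-0.13,0,0],[0.035,-0.17,0,0],[0.035,-0.205,0,0],[0.035,-0.23,0,0],[0.035,-0.236,0.02,0],[0.035,-0.236,0.055,0],[0.035,-0.236,0.085,0],[0.035,-0.236,0.1,0],[0.035,-0.236,0.1,0]]]'

```text
clock: 13.0
position: [0.5285, -0.1543, 0.032]
tool_rot: [3.141, -0.005, 3.062]
force: [-0.1, 0.1, -0.6]
grip_width: 0.085
finger_force: 0.0
```

>>> carry_out --rows '[[[-0.006,0,0,0],[-0.014,0,0,0],[-0.022,0,0,0],[-0.03,0,0,0],[-0.037,0,0,0],[-0.042,0,0,0],[-0.046,0,0,0],[-0.048,0,0,0],[-0.05,0,0,0],[-0.051,0,0,0]]]'

```text
clock: 13.83
position: [0.5813, -0.1583, 0.0351]
tool_rot: [-3.142, -0.0, 3.063]
force: [-0.3, 0.3, -0.6]
grip_width: 0.0851
finger_force: 0.0
```

```bash
python3 -c 'from h import *;s=bot.observe();print(bf(s["position"]),s["position"],s["force"])'
```

```text
[ 0.0629 -0.1318] [ 0.58134108 -0.15831495  0.03507142] [-0.26759299  0.2707965  -0.60696565]
```

>>> carry_out --rows '[[[-0.001,0,0,0],[-0.002,0,0,0],[-0.003,0,0,0],[-0.004,0,0,0],[-0.004,0,0,0]]]'

```text
clock: 14.25
position: [0.5823, -0.1584, 0.0346]
tool_rot: [3.141, -0.006, 3.062]
force: [-17.3, 3.5, 11.0]
grip_width: 0.0854
finger_force: 9.6
```

>>> carry_out --rows '[[[-0.001,0,0,0],[-0.002,0,0,0],[-0.002,0,0,0]]]'

```text
clock: 14.5
position: [0.5825, -0.1584, 0.0344]
tool_rot: [3.141, -0.009, 3.062]
force: [-28.7, 5.1, 18.1]
grip_width: 0.0847
finger_force: 16.3
```

Rim contact is solid: it stopped at the same depth as before, within 1 mm. I back off and hand in.

>>> carry_out --rows '[[[0.01,0,0,0],[0.025,0,0,0],[0.04,0,0,0],[0.04,0,-0.03,0],[0.04,0,-0.07,0],[0.04,0.03,-0.1,0],[0.04,0.07,-0.12,0],[0.04,0.11,-0.12,0],[0.04,0.15,-0.12,0],[0.04,0.19,-0.12,0],[0.04,0.2,-0.12,0],[0.04,0.2,-0.12,0]]]'

```text
clock: 15.5
position: [0.5631, 0.048, 0.1551]
tool_rot: [3.14, 0.0, 3.068]
force: [0.1, -0.1, 0.5]
grip_width: 0.0848
finger_force: 0.0
```

```bash
python3 -c 'from h import *;look("p5");print(bot.job_done())'
```

```text
tcp [0.56303614 0.04529992 0.15506854] [0.0287 0.0698] F [-0.8 -1.3 -0.2] 15.55
spot [ 0.1088 -0.1263] 0.69
rect [ 0.1135 -0.1343] (138.98455810546875, 99.14412689208984) 84.62841796875
the job is handed in; nothing more can be done
None
```

The container was pushed until force contact against both the back rim and the caddy, and I handed the job in at about 15.6 s; the hand-in returned no verdict, and I did not re-measure the jar, cutter ring and gourd cup at the end.

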